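# Unlock the incubator drawer and load the test cassette into the reader

## Task

The test cassette sits in the locked drawer of the white incubator: slide the red safety catch on top fully aside to the left, pull the blue drawer all the way out and lift out the cassette, of which only the red end is free to grip there. Lay it flat on the bare bench and let go, then take it again the other way round and slide it red end first, right side up, fully home into the mouth of the reader; let go and leave it there. Do not push away or tip the loose vial, bottle and jar standing nearby.

Things in the scene. Friction and masses are not known exactly. Their poses are not given: they have to be found in the camera images.
- incubator: White bench incubator, fixed, 170 (x) x 191 (y) x 64 mm high: x 0 to 170, y -76 to +115 mm. Origin at bench level under its front face, which looks to its -x (to the robot); +y is left seen from the robot. The blue drawer front (y -64 to +54, z 8 to 54 mm) stands 8 mm proud of the face; the drawer floor is 14 mm above the bench.
- catch (a joint): Red safety catch, slides along the incubator's +y: 0 locked (tongue hangs before the drawer front), 0.045 m fully aside at its stop. The tongue blocks the drawer until about 0.025. Slides with about 2 N of friction and stays where it is left.
- catch_grip (a point): Centre of the catch's upright red grip on top of the incubator: a fin 34 mm along the incubator's x, 12 mm thick along y, 72 to 96 mm above the bench (this point at 84). Can be pinched along y or pushed to +y. Moves with the catch. The roof is at 64 mm; the catch's foot plate (20 mm wide in y) is 72 mm high.
- drawer (a joint): Drawer, slides out along the incubator's -x: 0 shut, 0.125 m fully out at its stop. About 1.2 N of friction; stays where it is left. Moves only 1.5 mm while the catch is locked.
- drawer_pull (a point): Grip point of the steel drawer pull: upright fin 10 mm thick along the incubator's y, standing out 54 mm from the blue front, 22 to 48 mm above the bench (this point at 35, 25 mm before the blue front), with a 16 mm thick round post at its end, 21 mm beyond this point. Pinch it from above along the incubator's y. Moves with the drawer.
- cassette: Loose test cassette, 60 g: white block 104 (x) x 34 (y) x 28 mm high, red end at -x, paper window on top. Origin: centre of its underside, z up. Starts in the drawer, x along the incubator's x, red end to the robot; grey blocks nearly as high as its top wall in its white half there (x > 4 mm, 2.5 mm gap), only the red half is free for fingers on both sides.
- cassette_red_end (a point): Centre of the red end face of the cassette (52 mm to -x of its origin, 14 mm above its underside).
- cassette_white_end (a point): Centre of the white end face of the cassette (52 mm to +x of its origin, 14 mm above its underside).
- reader: Cassette reader, fixed: base plate 4 mm thick, x -45 to +85, 80 mm wide, with a white hood 46 mm high from x 0 to 87 (dark display on top). Origin at bench level below the middle of the mouth; the way in is along its +x. Slot 38 mm wide, flared at the mouth, floor at 4 mm, roof at 38 mm, end stop at x = 60 mm: a cassette that is home shows its last 44 mm.
- vial_black: Loose bystander: small glass vial with a black cap, 25 mm across, 48 mm high. Origin under its centre.
- bottle_blue: Loose bystander: small reagent bottle with a blue cap, 30 mm across, 55 mm high. Origin under its centre.
- jar_white: Loose bystander: jar with a white lid, 48 mm across, 62 mm high. Origin under its centre.
There are look-alikes about, which are no part of the job. Leave any green or pink look-alike of the reader alone.

How it is judged (in metres and radians):
On the way, in this order (a step that is already met when the one before it is completed fails the run):
1. the safety catch is slid aside with the drawer still shut (value of joint catch above 0.036 m and value of joint drawer below 0.01 m), for 0.2 s.
2. the drawer is pulled all the way out (value of joint drawer above 0.112 m), for 0.2 s.
3. the cassette lies flat on the bare bench, let go (height (world z) of cassette below 0.003 m and angle between cassette's own z axis and vertical below 0.1 rad and contact force between cassette and the fingers below 0.05 N and linear speed of cassette below 0.02 m/s), for 0.2 s.
At the end, for the whole second after the job is handed in: the cassette lies right side up in the reader's slot, red end first and fully home (within 5 mm of the end stop, straight within 0.12 rad), at rest (x of cassette_red_end in the frame of reader between 0.055 and 0.066 m and y of cassette_red_end in the frame of reader between -0.008 and 0.008 m and z of cassette_red_end in the frame of reader between 0.012 and 0.024 m and angle between the x axis of cassette and the x axis of reader, either way round below 0.12 rad and angle between cassette's own z axis and vertical below 0.1 rad and linear speed of cassette below 0.01 m/s); the robot touches nothing.
It fails at once if the vial is moved more than 30 mm or tipped over (distance of vial_black from where it was at the start of the episode above 0.03 m or angle between vial_black's own z axis and vertical above 0.5 rad).
It fails at once if the bottle is moved more than 30 mm or tipped over (distance of bottle_blue from where it was at the start of the episode above 0.03 m or angle between bottle_blue's own z axis and vertical above 0.5 rad).
It fails at once if the jar is moved more than 30 mm or tipped over (distance of jar_white from where it was at the start of the episode above 0.03 m or angle between jar_white's own z axis and vertical above 0.5 rad).
It also fails if it takes over 58 s, if anything falls off the work surface, if the arm or the gripper's body presses on something with over 40 N, if the wrist force passes 120 N, or if a joint passes its speed limit or range.

## Robot

A 6-joint arm with a two-finger parallel gripper is mounted at the origin on a cart in front of the work surface, level with it; the furniture and walls round the work are solid. World frame = base frame: x ahead of the robot, y to its left, z up, the work surface at z = 0. Lengths are in mm, angles in rad, forces in N, time in s.
With the tool pointing down it reaches from about 325 to 1000 mm from the base axis. Payload 5.1 kg.
Tool frame: the origin (TCP) lies at the centre of the arm's flange, where the gripper is bolted on; the fingertips stand 173 mm ahead of it and the grasp point (between the pads) lies robot.grip_depth ahead of it (robot.grip_depth is the distance from the TCP to the grasp point, in mm); x points along the fingers, y is the direction in which the jaws open and shut, and the axes are right-handed (so a half turn about x gives the same grasp; the last joint's range is limited). The gripper opens to 85 mm and grips with 20 to 120 N. Pads are 22 mm wide; open, the fingers measure 114 mm over their backs; the gripper's body (76 mm by 85 mm) begins 54 mm behind the grasp point. The pads swing forward as they close: fully open they stand 13 mm farther back than shut.
Start: joints at [-1.285, 0.124, 1.65, -0, 1.367, -0.083], TCP at [234.29, -606.296, 404.722] pointing down, gripper open.
Joint ranges: [-2.61, 2.61], [-1.02, 2.33], [0.03, 2.71], [-1.35, 4.49], [0.32, 2.68], [-2.91, 2.91]. Speed limits (rad/s): [2.57, 2.57, 3.14, 3.14, 3.14, 3.14].

## Interface

Orientations are given as a unit quaternion [x, y, z, w].
In Python, from bench import monitor, viewer, workorder, robot gives the robot as it stands.
- The arm moves only by the tool move_arm, never from a script. Its argument "plan" is a list of rows, each an object with "translation": the shift along the tool's x, y, z in m, a list of three; "turn": the turn about the tool's x in degrees. In form: [{"translation": [dx, dy, dz], "turn": turn}, ...]. A call has exactly 8 rows; each row is the pose to reach, as a shift and turn from the pose commanded when the call began, along the tool's axes at that moment; what a row does not reach only later rows make up. A row lasts 1/10 s, in which the tool goes at most 50 mm and 8.59 degrees, less where a joint would pass 70% of its speed; a pose out of reach is approached as far as the arm can. A call with a gripper value outside its range is refused whole. "gripper" is the finger opening in m, from 0 to 0.0854, set as the call begins (left out, the last holds). The fingers move at their own pace and stop on an object; the grip force is fixed at half the most. Time passes only in rows, so rows that repeat a pose let the fingers close, or fill a call up. It gives the time, the measured TCP pose, the force and the opening at its end, in the units of the state.
- monitor.observe(): the state, without advancing time (a new reading comes with each control period).
- viewer.camera(name): name is "scene" or "top"; returns a dict with "frame" (384x512x3 uint8, red, green, blue), "fx", "fy", "cx", "cy" (pixels), "xyz" and "orientation" of the camera in the world. Camera axes: x right, y up, looking along -z (the intrinsics and any distortion apply to the point x, -y, -z); pixel columns grow to the right and rows downward; lengths in mm; the calibration is good to about 2 mm. A picture is of the moment at which its call begins. There is no depth.
- workorder.sign_off(): hands the job in, once; it reports no verdict.
The state is a dict: "clock": time; "qpos": joint angles; "qvel": joint speeds; "effort": joint torques, N m; "position": TCP position; "eef_rot": TCP orientation; "ft_force": force on the tool from outside, world axes, zero at the start; "moment": the same for the moment, N m; "width": finger opening in mm.
Only numpy, scipy, OpenCV 4.12 (cv2) and the standard library are available. Lean on these libraries where they do the work, as an engineer would, in place of code of your own. Each camera call takes 0.05 s, during which the arm holds its last target.

## Working session

There is one attempt and no reset: what is moved stays moved. The work goes in short steps, Python scripts to look and compute and a tool call to move; the robot and the scene stay as the last step left them, time stands still between calls to the robot, and variables do not carry over. Pictures are saved under pics/ and viewed, and the job is handed in when it is done.

Besides the shell and the picture viewer there is one more tool, called as name(argument=value, ...) on one line, values as JSON. move_arm: Moves the arm, as the interface text tells. Its arguments: {"type":"object","properties":{"plan":{"type":"array","items":{"type":"object","properties":{"translation":{"type":"array","items":{"type":"number"}},"turn":{"type":"number"}}}},"gripper":{"type":"number"}},"required":["plan"]}

```bash
ls; mkdir -p pics; python3 - <<'E'
from bench import monitor, viewer, workorder, robot
import cv2
print(robot.grip_depth, monitor.observe())
for n in ["scene","top"]:
    c=viewer.camera(n); f=c.pop("frame"); print(n,c)
    cv2.imwrite(f"pics/{n}0.png",f[:,:,::-1])
E
```

```text
pics
154.70000000000002 {'clock': 0.0, 'qpos': array([-1.28458738e+00,  1.24512251e-01,  1.65168608e+00, -2.09348778e-05,
        1.36754118e+00, -8.26049341e-02]), 'qvel': array([ 8.56558335e-04,  7.31257362e-04,  6.96426261e-04, -7.99825294e-05,
       -7.84966252e-04, -1.54702499e-03]), 'effort': array([-3.77139477e-04, -4.23615146e+01, -3.65455306e+01, -6.18753756e-05,
        7.03312442e-03, -1.18423014e-05]), 'position': array([ 234.22627744, -606.05642691,  403.44088012]), 'eef_rot': array([-0.69503288, -0.13041338,  0.69520158, -0.12890466]), 'ft_force': array([0.18590502, 0.27666922, 0.08505094]), 'moment': array([-0.0094687 ,  0.01980027, -0.01256042]), 'width': 85.60617642266489}
scene {'fx': 451.5973243987039, 'fy': 451.5973243987039, 'cx': 254.47618411354338, 'cy': 191.67381394647074, 'xyz': array([-666.60607572,  496.45575824,  725.85283777]), 'orientation': array([-0.29112638,  0.45576085,  0.71726674, -0.43938128])}
top {'fx': 380.4347779729964, 'fy': 380.4347779729964, 'cx': 253.76891788826174, 'cy': 193.95273452808811, 'xyz': array([ 328.95936293, -153.21639391, 1422.50321003]), 'orientation': array([ 0.07025578, -0.0581239 , -0.7028519 ,  0.70546789])}
```

View pics/scene0.png

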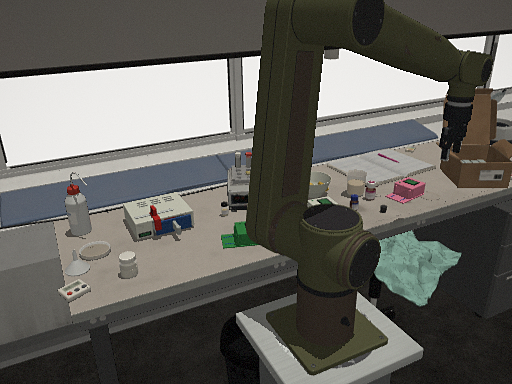

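View pics/top0.png

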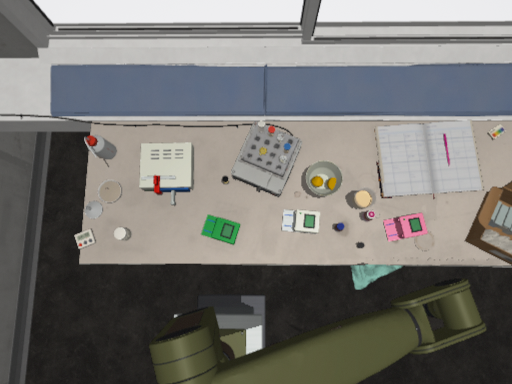

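The top view shows the incubator at (166,167) with the red catch at (157,184) and the pull at (173,198). Three reader-shaped things stand about: green (220,230), white (303,222) and pink (408,226). The white one fits the description. I'll enlarge crops to confirm it and find the bystanders.

```bash
cat > h.py <<'E'
import numpy as np, cv2
from scipy.spatial.transform import Rotation as R
from bench import monitor, viewer, workorder, robot
def cam(n,save=None):
    c=viewer.camera(n)
    if save: cv2.imwrite(f"pics/{save}.png",c["frame"][:,:,::-1])
    return c
def ray(c,u,v):
    d=np.array([(u-c["cx"])/c["fx"],-(v-c["cy"])/c["fy"],-1.])
    return R.from_quat(c["orientation"]).apply(d)
def onz(c,u,v,z):
    d=ray(c,u,v);o=c["xyz"];return o+d*(z-o[2])/d[2]
def proj(c,p):
    q=R.from_quat(c["orientation"]).inv().apply(np.atleast_2d(p)-c["xyz"])
    return np.c_[c["cx"]+c["fx"]*q[:,0]/-q[:,2], c["cy"]-c["fy"]*q[:,1]/-q[:,2]]
def crop(c,x0,y0,x1,y1,s,name):
    f=c["frame"][y0:y1,x0:x1,::-1]
    cv2.imwrite(f"pics/{name}.png",cv2.resize(f,None,fx=s,fy=s,interpolation=cv2.INTER_CUBIC))
E
python3 - <<'E'
from h import *
c=cam("top"); crop(c,120,130,200,220,6,"t_inc"); crop(c,265,190,395,260,6,"t_rd")
c2=cam("scene"); crop(c2,110,180,240,280,6,"s_inc"); crop(c2,300,170,430,230,6,"s_rd")
E
```

```text
(no output)
```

View pics/t_inc.png

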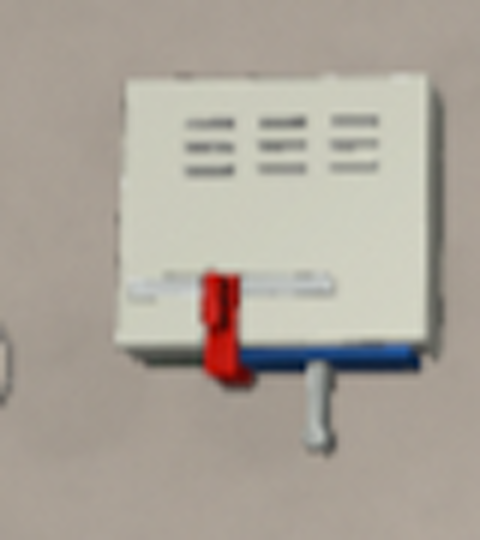

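View pics/t_rd.png

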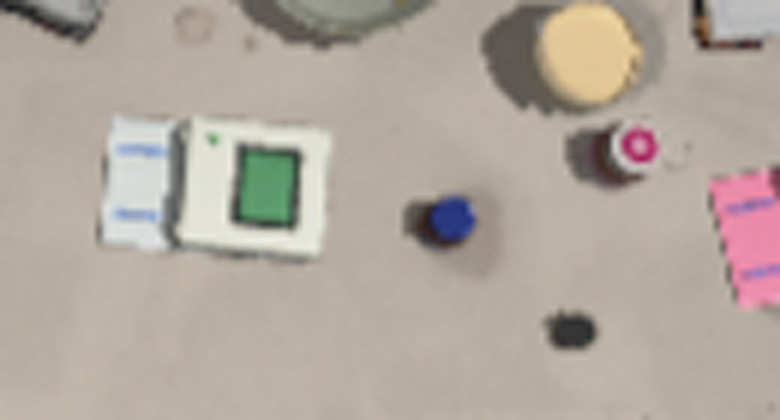

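View pics/s_inc.png

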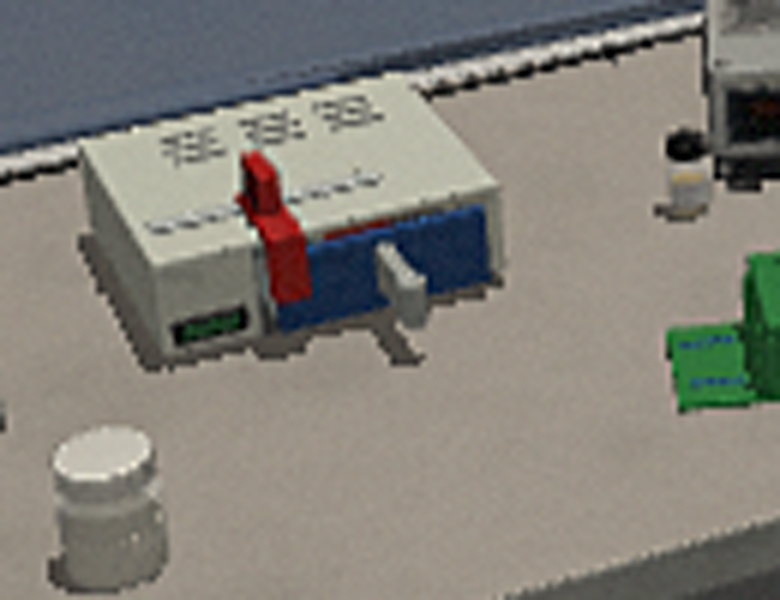

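View pics/s_rd.png

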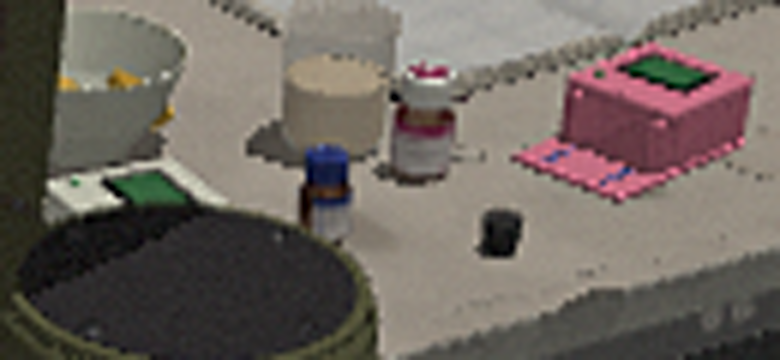

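White reader confirmed: base plate on the left (crop 105–170), hood on the right, so the way in runs to image right (about world −y). Bystanders in the top view: jar (121,233), vial (225,180), blue bottle (340,227). Next I measure with masks.

```bash
python3 - <<'E'
from h import *
c=cam("top"); f=c["frame"]; hsv=cv2.cvtColor(f,cv2.COLOR_RGB2HSV)
def box(m,x0,y0,x1,y1,z,name):
    mm=np.zeros_like(m); mm[y0:y1,x0:x1]=m[y0:y1,x0:x1]
    cs,_=cv2.findContours(mm,cv2.RETR_EXTERNAL,cv2.CHAIN_APPROX_NONE)
    k=max(cs,key=cv2.contourArea)
    P=np.array([onz(c,u,v,z)[:2] for u,v in k[:,0]],np.float32)
    r=cv2.minAreaRect(P); (cx,cy),rr=cv2.minEnclosingCircle(P)
    print(name,len(k),"px",k[:,0].mean(0).round(1),"rect",np.round(r[0],1),np.round(r[1],1),round(r[2],2),"circ",np.round([cx,cy,rr],1))
    print("   corners",cv2.boxPoints(r).round(1).tolist()); return mm
V=hsv[...,2];S=hsv[...,1];H=hsv[...,0]
print("samples",hsv[150,150],hsv[225,295],hsv[235,305],hsv[160,210],hsv[220,286],hsv[233,121])
w=((V>195)&(S<45)).astype(np.uint8)*255
o=w.copy()
box(w,130,135,200,190,64,"incub roof")
box(w,282,205,295,240,4,"reader plate")
box(w,296,205,325,240,46,"reader hood")
box(w,110,222,132,245,62,"jar top")
red=(((H<8)|(H>172))&(S>150)&(V>80)).astype(np.uint8)*255
box(red,140,160,170,200,72,"catch")
bl=((H>100)&(H<125)&(S>120)&(V>60)).astype(np.uint8)*255
box(bl,155,180,200,200,50,"drawer front top")
box(bl,330,215,350,240,55,"bottle")
bk=(V<50).astype(np.uint8)*255
box(bk,215,172,235,190,48,"vial")
E
```

```text
samples [ 34  18 193] [ 33  17 176] [ 17  32 186] [ 16  30 164] [ 80   3 219] [ 23  14 217]
incub roof 247 px [163.9 167.9] rect [688.5 200. ] [164.2 186.3] 1.85 circ [689.5 199.  121.1]
   corners [[603.4000244140625, 290.5], [609.4000244140625, 104.30000305175781], [773.5999755859375, 109.5999984741211], [767.5999755859375, 295.79998779296875]]
reader plate 72 px [287.3 218.6] rect [ 490.7 -253.5] [36.6 80.7] 84.1 circ [ 491.7 -254.6   42.7]
   corners [[448.70001220703125, -267.5], [529.0, -275.79998779296875], [532.7000122070312, -239.39999389648438], [452.5, -231.10000610351562]]
reader hood 83 px [307.3 220.3] rect [ 485.3 -324.5] [85.5 75.6] 84.49 circ [ 486.6 -323.9   54.5]
   corners [[443.6000061035156, -363.3999938964844], [518.7999877929688, -370.6000061035156], [527.0, -285.6000061035156], [451.79998779296875, -278.29998779296875]]
jar top 31 px [119.6 232.8] rect [435.5 352.4] [35.8 40. ] 0.24 circ [436.2 352.6  20.7]
   corners [[417.5, 372.29998779296875], [417.70001220703125, 332.3999938964844], [453.5, 332.5], [453.29998779296875, 372.5]]
catch 45 px [156.8 184.6] r
[... 256 characters left out ...]
.3 163.9] [ 11.3 107.7] 0.11 circ [599.2 163.9  54. ]
   corners [[591.5999755859375, 217.6999969482422], [591.7999877929688, 110.0], [603.0999755859375, 110.0], [602.9000244140625, 217.6999969482422]]
bottle 16 px [340.  226.2] rect [ 462.4 -438.9] [17.9 21.7] 0.2 circ [ 464.1 -438.9   11.4]
   corners [[453.3999938964844, -428.1000061035156], [453.3999938964844, -449.79998779296875], [471.3999938964844, -449.70001220703125], [471.29998779296875, -428.0]]
vial 13 px [224.8 178.7] rect [637.8 -21.9] [15.3 14.9] 1.03 circ [639.6 -21.9   9.4]
   corners [[630.0, -14.600000381469727], [630.2999877929688, -29.5], [645.5999755859375, -29.200000762939453], [645.2999877929688, -14.399999618530273]]
```

```bash
cat >> h.py <<'E'
INC=np.array([604.2,177.8]); IY=np.deg2rad(1.85)
def inc2w(x,y,z=0):
    c,s=np.cos(IY),np.sin(IY); return np.array([INC[0]+c*x-s*y,INC[1]+s*x+c*y,z])
def w2inc(p):
    c,s=np.cos(IY),np.sin(IY); d=np.array(p[:2])-INC; return np.array([c*d[0]+s*d[1],-s*d[0]+c*d[1]])
E
python3 - <<'E'
from h import *
c=cam("top"); s=cam("scene")
crop(c,145,172,185,210,14,"t_z"); crop(s,140,195,190,245,12,"s_z")
# predicted roof corners and drawer front corners in scene
for n,p in dict(rFL=inc2w(0,115,64),rFR=inc2w(0,-76,64),rBL=inc2w(170,115,64),rBR=inc2w(170,-76,64),dTL=inc2w(-8,54,54),dTR=inc2w(-8,-64,54),dBR=inc2w(-8,-64,8)).items():
    print(n,proj(s,p).round(1),proj(c,p).round(1))
E
```

```text
rFL [[134.7 223.8]] [[138.6 187.9]]
rFR [[192.9 209.8]] [[190.6 186.3]]
rBL [[121.7 203. ]] [[139.8 143.3]]
rBR [[175.5 191.2]] [[190.8 141.7]]
dTL [[155.1 223. ]] [[155.9 190. ]]
dTR [[190.5 214.3]] [[187.9 189.1]]
dBR [[191.6 226.8]] [[190.1 191.4]]
```

View pics/t_z.png

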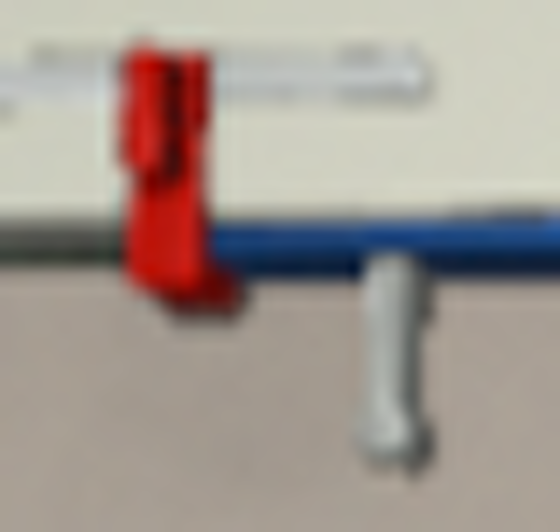

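View pics/s_z.png

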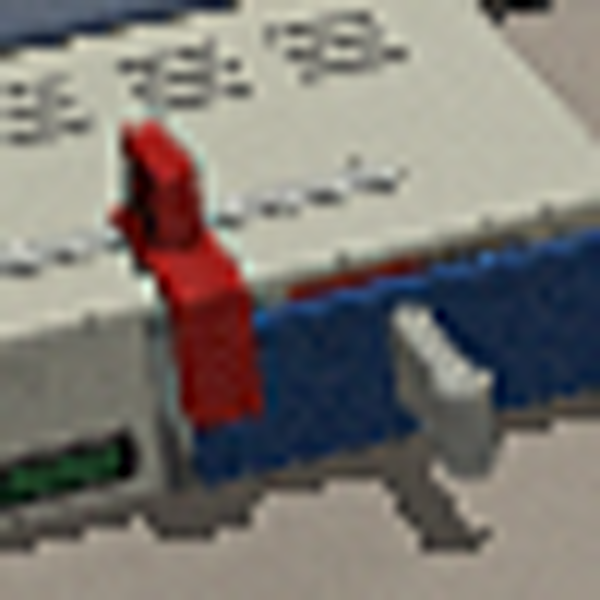

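```bash
python3 - <<'E'
from h import *
c=cam("top"); s=cam("scene")
for n,a,b,z in [("fin",(154.75,179.5),(152.9,206.4),96),("post",(172.75,202.6),(178.7,226.8),48)]:
    p=onz(c,*a,z);q=onz(s,*b,z); print(n,p.round(1),w2inc(p).round(1),q.round(1),w2inc(q).round(1))
print(monitor.observe()["clock"])
o=monitor.observe(); M=R.from_quat(o["eef_rot"]).as_matrix(); print(M.round(3))
E
```

```text
fin [624.7 225.8  96. ] [22.1 47.3] [628.  224.9  96. ] [25.4 46.4]
post [548.7 168.5  48. ] [-55.8  -7.5] [546.6 170.5  48. ] [-57.8  -5.5]
0.45
[[-0.     0.361 -0.933]
 [ 0.    -0.933 -0.361]
 [-1.    -0.     0.   ]]
```

```bash
cat >> h.py <<'E'
def to(xy,z,yaw=None,o=None):
    "delta in tool axes (m) from measured pose to world TCP (xy,z); yaw of tool y, deg"
    o=o or monitor.observe(); M=R.from_quat(o["eef_rot"]).as_matrix()
    d=M.T@(np.array([xy[0],xy[1],z])-o["position"])/1000
    y0=np.degrees(np.arctan2(M[1,1],M[0,1])); t=0
    if yaw is not None: t=-((yaw-y0+180)%360-180)
    print("t",round(o["clock"],2),"pos",o["position"].round(1),"yaw",y0.round(2),"F",o["ft_force"].round(1),"w",round(o["width"],1))
    print("  ->",d.round(4),"turn",round(t,2))
E
python3 -c "
from h import *
to((626.5,225.4),300,-88.15)
to((626.5,225.4),248,-88.15)"
```

```text
t 0.45 pos [ 234.3 -606.3  404.6] yaw -68.87 F [ 1.  -0.1 -0.1] w 85.7
  -> [ 0.1047 -0.6343 -0.6657] turn 19.28
t 0.45 pos [ 234.3 -606.3  404.6] yaw -68.87 F [ 1.  -0.1 -0.1] w 85.7
  -> [ 0.1567 -0.6343 -0.6657] turn 19.28
```

move_arm(plan=[{"translation":[0,-0.634,-0.666],"turn":19.3},{"translation":[0,-0.634,-0.666],"turn":19.3},{"translation":[0,-0.634,-0.666],"turn":19.3},{"translation":[0,-0.634,-0.666],"turn":19.3},{"translation":[0,-0.634,-0.666],"turn":19.3},{"translation":[0,-0.634,-0.666],"turn":19.3},{"translation":[0,-0.634,-0.666],"turn":19.3},{"translation":[0,-0.634,-0.666],"turn":19.3}], gripper=0.0854)

```text
clock: 1.25
position: [405.4, -242.7, 405.1]
eef_rot: [0.707, 0.011, -0.707, 0.011]
ft_force: [1.2, -1.0, -0.1]
width: 85.4
```

```bash
python3 -c "
from h import *
to((626.5,225.4),300,-88.15)"
```

```text
t 1.25 pos [ 405.4 -242.7  405.1] yaw -88.2 F [ 1.2 -1.  -0.1] w 85.4
  -> [ 0.105  -0.4609 -0.2356] turn -0.05
```

move_arm(plan=[{"translation":[0,-0.461,-0.235],"turn":0},{"translation":[0,-0.461,-0.235],"turn":0},{"translation":[0,-0.461,-0.235],"turn":0},{"translation":[0,-0.461,-0.235],"turn":0},{"translation":[0,-0.461,-0.235],"turn":0},{"translation":[0,-0.461,-0.235],"turn":0},{"translation":[0.05,-0.461,-0.235],"turn":0},{"translation":[0.1,-0.461,-0.235],"turn":0}])

```text
clock: 2.05
position: [573.6, 113.5, 372.8]
eef_rot: [0.709, 0.012, -0.705, 0.011]
ft_force: [0.9, -1.0, 0.1]
width: 85.3
```

```bash
python3 -c "
from h import *
to((626.5,225.4),248,-88.15)"
```

```text
t 2.05 pos [573.6 113.5 372.8] yaw -88.11 F [ 0.9 -1.   0.1] w 85.3
  -> [ 0.1252 -0.11   -0.0558] turn 0.04
```

move_arm(plan=[{"translation":[0.0,-0.11,-0.055],"turn":0},{"translation":[0.03,-0.11,-0.055],"turn":0},{"translation":[0.06,-0.11,-0.055],"turn":0},{"translation":[0.08,-0.11,-0.055],"turn":0},{"translation":[0.08,-0.11,-0.055],"turn":0},{"translation":[0.08,-0.11,-0.055],"turn":0},{"translation":[0.08,-0.11,-0.055],"turn":0},{"translation":[0.08,-0.11,-0.055],"turn":0}])

```text
clock: 2.85
position: [624.4, 222.2, 292.9]
eef_rot: [0.708, 0.011, -0.706, 0.011]
ft_force: [0.3, 0.1, -0.0]
width: 85.6
```

```bash
python3 -c "
from h import *
c=cam('top');s=cam('scene'); crop(s,100,130,240,250,5,'s1'); crop(c,110,110,220,230,5,'t1')
to((626.5,225.4),248,-88.15)"
```

```text
t 2.95 pos [624.1 222.3 292.2] yaw -88.21 F [-0.1 -0.3 -0.5] w 85.6
  -> [ 0.0442 -0.003  -0.0023] turn -0.06
```

View pics/s1.png

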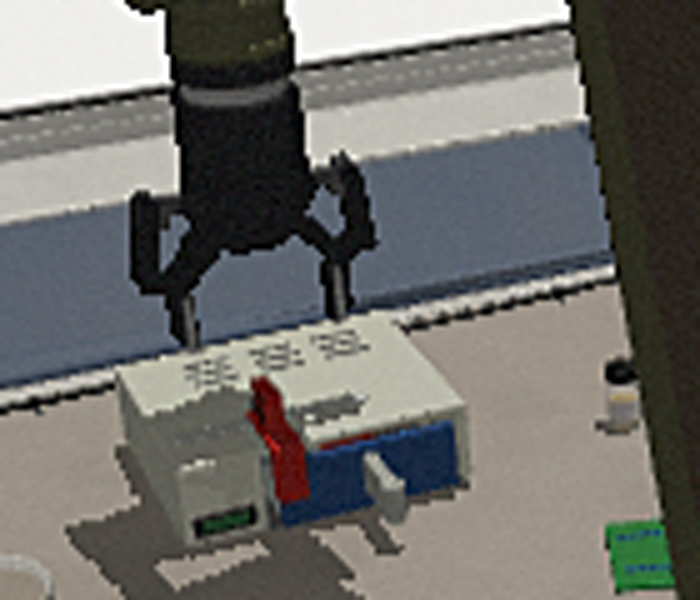

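View pics/t1.png

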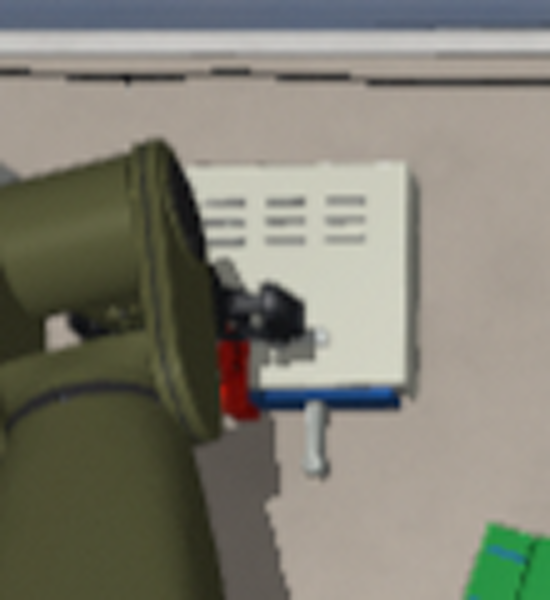

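move_arm(plan=[{"translation":[0.022,-0.003,-0.002],"turn":0},{"translation":[0.044,-0.003,-0.002],"turn":0},{"translation":[0.044,-0.003,-0.002],"turn":0},{"translation":[0.044,-0.003,-0.002],"turn":0},{"translation":[0.044,-0.003,-0.002],"turn":0},{"translation":[0.044,-0.003,-0.002],"turn":0},{"translation":[0.044,-0.003,-0.002],"turn":0},{"translation":[0.044,-0.003,-0.002],"turn":0}])

```text
clock: 3.75
position: [625.8, 225.8, 247.0]
eef_rot: [0.707, 0.011, -0.707, 0.011]
ft_force: [-0.7, 0.0, 0.3]
width: 85.4
```

move_arm(plan=[{"translation":[0,0,0],"turn":0},{"translation":[0,0,0],"turn":0},{"translation":[0,0,0],"turn":0},{"translation":[0,0,0],"turn":0},{"translation":[0,0,0],"turn":0},{"translation":[0,0,0],"turn":0},{"translation":[0,0,0],"turn":0},{"translation":[0,0,0],"turn":0}], gripper=0.0)

```text
clock: 4.55
position: [625.7, 225.8, 246.3]
eef_rot: [-0.707, -0.011, 0.707, -0.011]
ft_force: [-0.5, -1.4, 0.6]
width: 10.6
```

```bash
python3 -c "
from h import *
s=cam('scene'); crop(s,100,130,240,250,5,'s2')
to((626.5,225.4),248,-88.15)"
```

```text
t 4.6 pos [625.7 225.8 246.3] yaw -88.2 F [-0.2  0.1  1.6] w 10.7
  -> [-0.0017  0.0004 -0.0008] turn -0.05
```

View pics/s2.png

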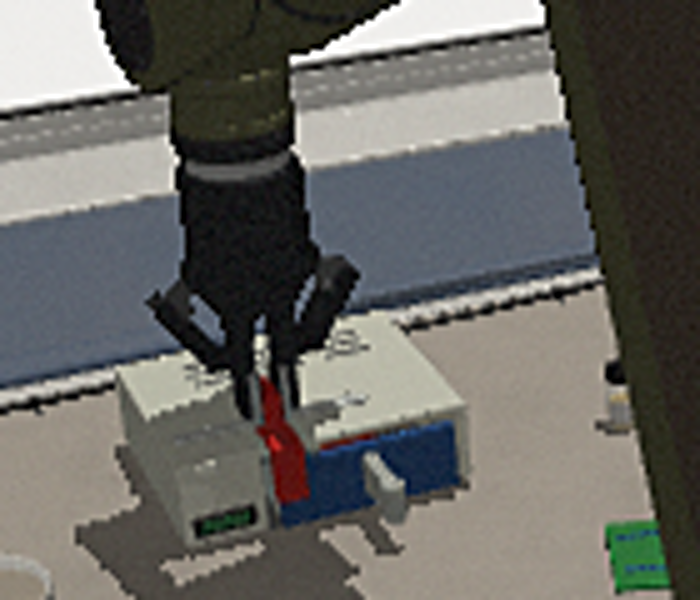

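The fingers pinch the red fin at crop (270,395), opening about 11 mm. Now I slide it left.

move_arm(plan=[{"translation":[0,-0.008,0],"turn":0},{"translation":[0,-0.018,0],"turn":0},{"translation":[0,-0.028,0],"turn":0},{"translation":[0,-0.036,0],"turn":0},{"translation":[0,-0.042,0],"turn":0},{"translation":[0,-0.046,0],"turn":0},{"translation":[0,-0.046,0],"turn":0},{"translation":[0,-0.046,0],"turn":0}])

```text
clock: 5.4
position: [625.1, 266.3, 246.0]
eef_rot: [-0.706, -0.006, 0.708, -0.017]
ft_force: [-2.1, -29.6, 8.3]
width: 10.9
```

```bash
python3 -c "
from h import *
s=cam('scene'); crop(s,100,130,240,250,5,'s3')
to((626.5,225.4),248,-88.15)"
```

```text
t 5.45 pos [625.2 266.2 246. ] yaw -88.14 F [ -1.7 -30.4   7.1] w 10.8
  -> [-0.0014  0.0409 -0.    ] turn 0.01
```

View pics/s3.png

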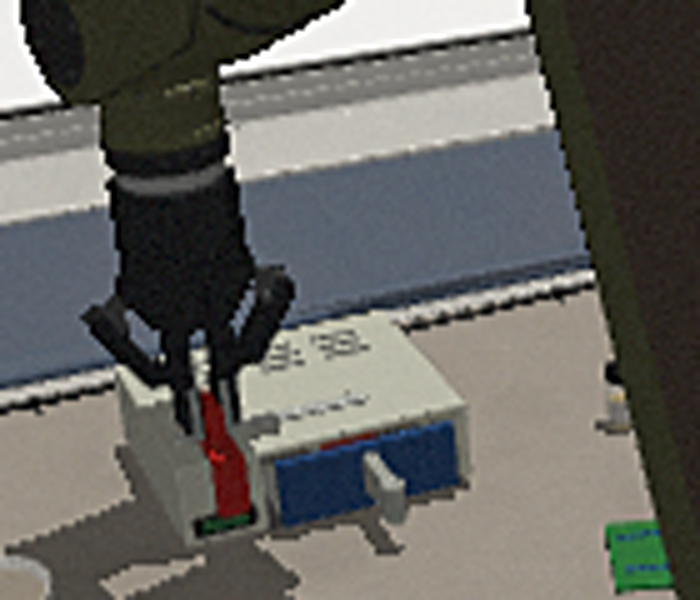

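The catch is at its stop: 30 N back force, and the tongue is left of the blue front. Next I release and raise.

move_arm(plan=[{"translation":[0,0.003,0],"turn":0},{"translation":[0,0.003,0],"turn":0},{"translation":[0,0.003,0],"turn":0},{"translation":[0,0.003,0],"turn":0},{"translation":[0,0.003,0],"turn":0},{"translation":[-0.03,0.003,0],"turn":0},{"translation":[-0.07,0.003,0],"turn":0},{"translation":[-0.07,0.003,0],"turn":0}], gripper=0.06)

```text
clock: 6.25
position: [626.0, 270.0, 323.9]
eef_rot: [0.711, 0.013, -0.703, 0.01]
ft_force: [-0.1, 0.4, 1.2]
width: 60.2
```

```bash
python3 -c "
from h import *
to((570.5,170.5),189,-88.15)
c=cam('top');crop(c,110,110,220,230,5,'t4')"
```

```text
t 6.25 pos [626.  270.  323.9] yaw -88.12 F [-0.1  0.4  1.2] w 60.2
  -> [0.1338 0.0981 0.0603] turn 0.03
```

move_arm(plan=[{"translation":[0,0.05,0.03],"turn":0},{"translation":[0,0.098,0.058],"turn":0},{"translation":[0.02,0.098,0.058],"turn":0},{"translation":[0.06,0.098,0.058],"turn":0},{"translation":[0.08,0.098,0.058],"turn":0},{"translation":[0.08,0.098,0.058],"turn":0},{"translation":[0.08,0.098,0.058],"turn":0},{"translation":[0.08,0.098,0.058],"turn":0}])

```text
clock: 7.1
position: [570.2, 169.4, 237.7]
eef_rot: [0.708, 0.012, -0.706, 0.011]
ft_force: [0.2, 0.3, -0.1]
width: 60.0
```

```bash
cat >> h.py <<'E'
def to(xy,z,yaw=None,o=None):
    o=o or monitor.observe(); M=R.from_quat(o["eef_rot"]).as_matrix()
    y0=np.degrees(np.arctan2(M[1,1],M[0,1])); a=np.deg2rad(y0)
    d=np.array([xy[0],xy[1],z])-o["position"]
    Y=np.array([np.cos(a),np.sin(a),0]); X=np.array([0,0,-1.]); Z=np.cross(X,Y)
    t=0 if yaw is None else -((yaw-y0+180)%360-180)
    print("t",round(o["clock"],2),"pos",o["position"].round(1),"yaw",y0.round(2),"F",o["ft_force"].round(1),"w",round(o["width"],1))
    print("  ->",(np.array([X@d,Y@d,Z@d])/1000).round(4),"turn",round(t,2))
E
python3 -c "
from h import *
s=cam('scene'); crop(s,100,130,240,250,5,'s4')
to((570.5,170.5),189,-88.15)"
```

```text
t 7.15 pos [570.2 169.4 238. ] yaw -88.15 F [-0.3 -0.1 -0.1] w 60.1
  -> [ 0.049  -0.0011 -0.0003] turn 0.0
```

View pics/s4.png

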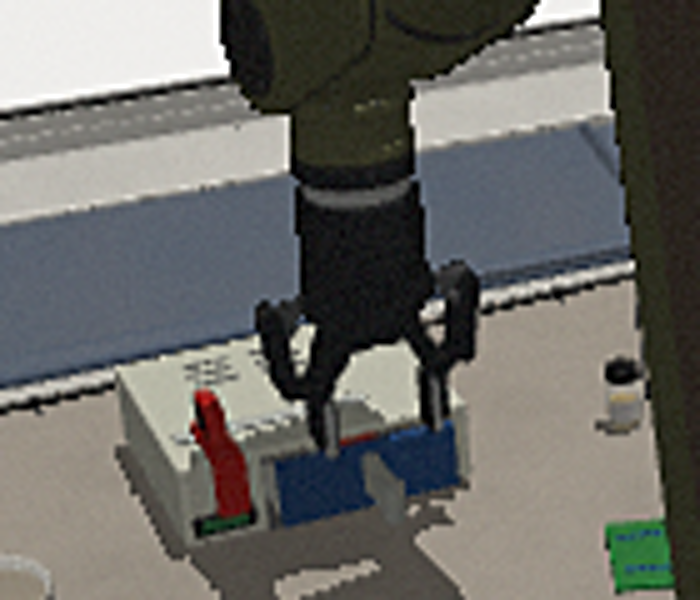

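View pics/t4.png

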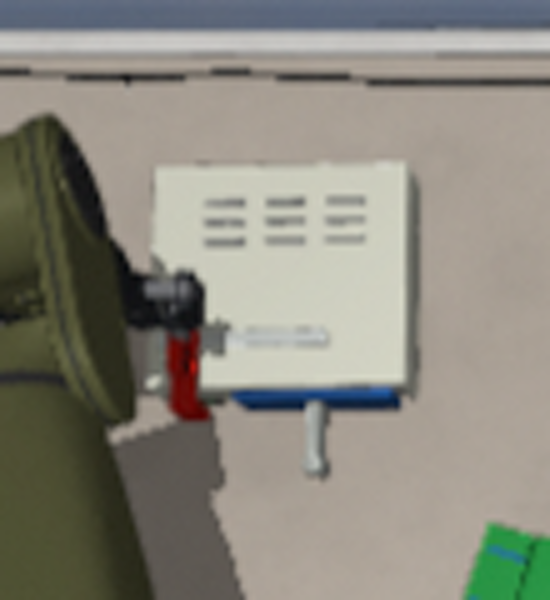

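The catch stays aside, with the tongue clear of the blue front (scene crop 235,480). The open fingers straddle the pull. I descend and pinch.

move_arm(plan=[{"translation":[0.02,-0.001,0],"turn":0},{"translation":[0.049,-0.001,0],"turn":0},{"translation":[0.049,-0.001,0],"turn":0},{"translation":[0.049,-0.001,0],"turn":0},{"translation":[0.049,-0.001,0],"turn":0},{"translation":[0.049,-0.001,0],"turn":0},{"translation":[0.049,-0.001,0],"turn":0},{"translation":[0.049,-0.001,0],"turn":0}])

```text
clock: 7.95
position: [569.7, 170.0, 188.0]
eef_rot: [0.707, 0.011, -0.707, 0.011]
ft_force: [0.5, 0.1, 0.3]
width: 59.9
```

move_arm(plan=[{"translation":[0,0,0],"turn":0},{"translation":[0,0,0],"turn":0},{"translation":[0,0,0],"turn":0},{"translation":[0,0,0],"turn":0},{"translation":[0,0,0],"turn":0},{"translation":[0,0,0],"turn":0},{"translation":[0,0,0],"turn":0},{"translation":[0,0,0],"turn":0}], gripper=0.0)

```text
clock: 8.75
position: [569.3, 170.9, 187.3]
eef_rot: [-0.707, -0.012, 0.707, -0.01]
ft_force: [-0.8, 5.6, 0.0]
width: 9.4
```

```bash
python3 -c "
from h import *
s=cam('scene'); crop(s,100,130,240,250,5,'s5')
to((570.5,170.5),189,-88.15)"
```

```text
t 8.8 pos [569.3 170.9 187.3] yaw -88.25 F [-0.9  5.4  0.6] w 9.0
  -> [-0.0017  0.0004 -0.0012] turn -0.1
```

View pics/s5.png

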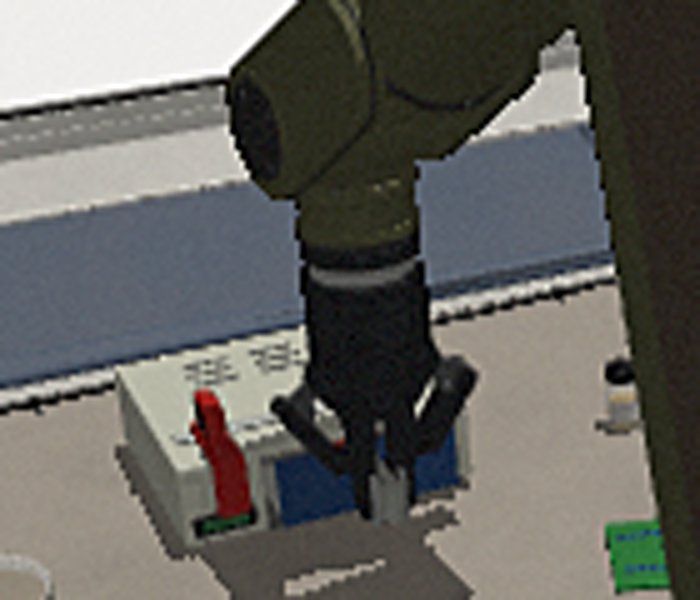

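The pull is pinched (9 mm opening). I pull out 125 mm along tool z (incubator −x).

move_arm(plan=[{"translation":[0,0,0.01],"turn":0},{"translation":[0,0,0.03],"turn":0},{"translation":[0,0,0.055],"turn":0},{"translation":[0,0,0.08],"turn":0},{"translation":[0,0,0.105],"turn":0},{"translation":[0,0,0.12],"turn":0},{"translation":[0,0,0.127],"turn":0},{"translation":[0,0,0.127],"turn":0}])

```text
clock: 9.6
position: [443.0, 167.5, 187.4]
eef_rot: [0.71, 0.013, -0.704, 0.008]
ft_force: [10.3, 14.6, -13.7]
width: 9.2
```

```bash
python3 -c "
from h import *
s=cam('scene'); crop(s,100,130,240,250,5,'s6')
to((570.5,170.5),189,-88.15)"
```

```text
t 9.65 pos [443.2 167.5 187.4] yaw -88.31 F [  9.   13.9 -11.9] w 9.7
  -> [-0.0016  0.0008 -0.1274] turn -0.16
```

View pics/s6.png

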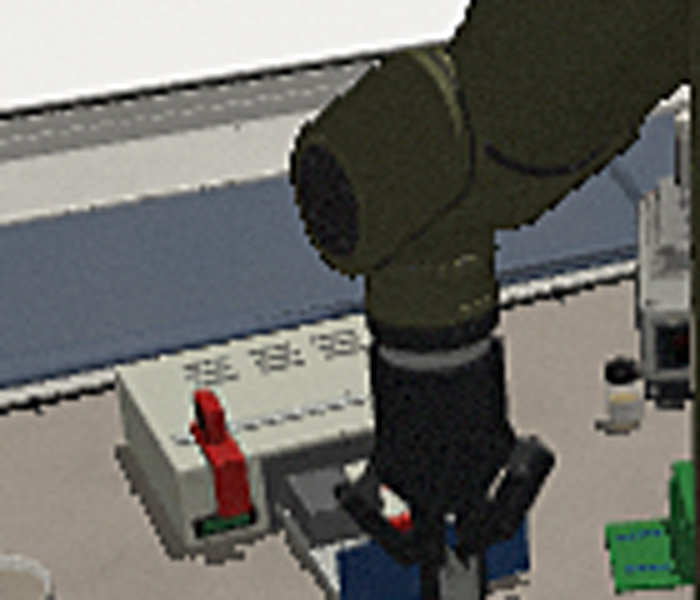

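move_arm(plan=[{"translation":[0,0,-0.001],"turn":0},{"translation":[0,0,-0.001],"turn":0},{"translation":[0,0,-0.001],"turn":0},{"translation":[-0.03,0,-0.001],"turn":0},{"translation":[-0.08,0,-0.001],"turn":0},{"translation":[-0.11,0.04,-0.001],"turn":0},{"translation":[-0.14,0.09,-0.001],"turn":0},{"translation":[-0.14,0.14,-0.001],"turn":0}], gripper=0.055)

```text
clock: 10.45
position: [448.5, 32.3, 331.4]
eef_rot: [0.71, 0.012, -0.704, 0.012]
ft_force: [1.4, -0.3, -0.1]
width: 55.3
```

```bash
python3 -c "
from h import *
s=cam('scene'); crop(s,110,180,240,280,6,'s7')
c=cam('top'); crop(c,120,130,220,240,5,'t7')
to((570.5,170.5),189,-88.15)"
```

```text
t 10.55 pos [448.2  28.8 328.9] yaw -88.59 F [-0.4 -0.3 -0. ] w 55.4
  -> [ 0.1399 -0.1386 -0.1258] turn -0.44
```

View pics/s7.png

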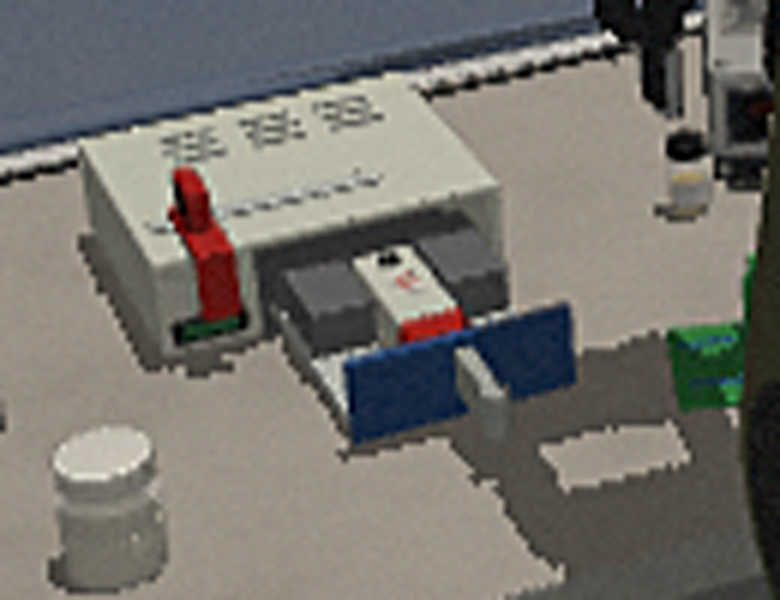

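View pics/t7.png

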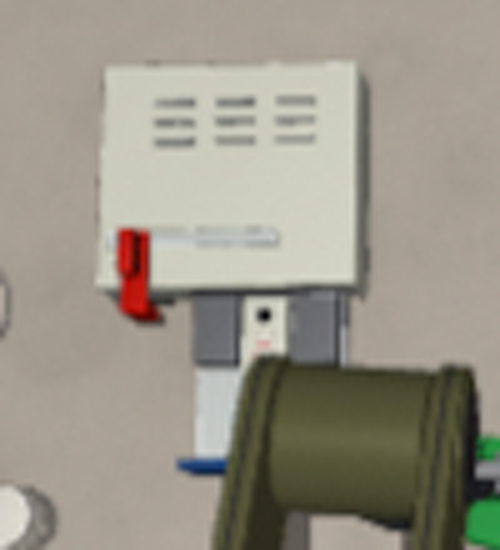

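```bash
python3 - <<'E'
from h import *
s=cam('scene'); crop(s,165,215,200,245,20,'s8')
c=cam('top')
for u in (240,288):
    p=onz(c,120+(u+.5)/5-.5,130+330.5/5-.5,42); print("side",p.round(1),w2inc(p).round(1))
p=onz(c,120+265/5-.5,130+365.5/5-.5,40); print("block front",p.round(1),w2inc(p).round(1))
E
```

```text
side [575.8 190.2  42. ] [-27.9  13.3]
side [575.9 154.5  42. ] [-29.  -22.3]
block front [550.  171.3  40. ] [-54.4  -4.7]
```

View pics/s8.png

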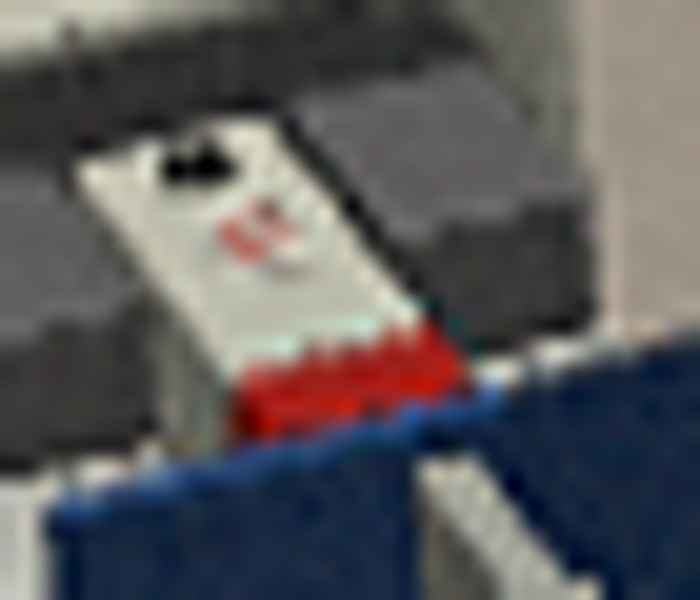

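```bash
python3 - <<'E'
from h import *
s=cam('scene')
for a in [(238,412),(462,375),(75,165),(270,115)]:
    p=onz(s,165+(a[0]+.5)/20-.5,215+(a[1]+.5)/20-.5,42); print(p.round(1),w2inc(p).round(1))
to(inc2w(-79,-5)[:2],189.7,-88.15)
print(inc2w(-79,-5))
E
```

```text
[510.3 189.8  42. ] [-93.5  15. ]
[505. 156.  42.] [-99.9 -18.6]
[598.7 188.9  42. ] [-5.1 11.3]
[600.2 156.1  42. ] [ -4.7 -21.5]
t 10.7 pos [447.5  33.  326.4] yaw -88.24 F [-0.2  0.8 -0.4] w 55.3
  -> [ 0.1367 -0.1348 -0.0821] turn -0.09
[525.40259218 170.25225066   0.        ]
```

```bash
python3 - <<'E'
from h import *
s=cam('scene')
for a in [(585,188),(415,235),(130,300),(10,335)]:
    p=onz(s,165+(a[0]+.5)/20-.5,215+(a[1]+.5)/20-.5,40); print("block",p.round(1),w2inc(p).round(1))
for a in [(70,500),(480,395)]:
    p=onz(s,165+(a[0]+.5)/20-.5,215+(a[1]+.5)/20-.5,54); print("blue top rear edge",p.round(1),w2inc(p).round(1))
for a in [(50,515),(640,365)]:
    p=onz(s,165+(a[0]+.5)/20-.5,215+(a[1]+.5)/20-.5,54); print("blue top front",p.round(1),w2inc(p).round(1))
c=cam('top')
p=onz(c,120+200/5-.5,130+(462)/5-.5,54);print(w2inc(p))
for x in (-97,-110): print(x,proj(s,[inc2w(x,12,42),inc2w(x,-22,42),inc2w(x,12,14)]).round(1))
E
```

```text
block [556.3 118.3  40. ] [-49.8 -57.9]
block [554.3 147.2  40. ] [-50.8 -29. ]
block [555.3 193.2  40. ] [-48.4  17. ]
block [553.4 212.9  40. ] [-49.7  36.7]
blue top rear edge [476.4 224.8  54. ] [-126.2   51.1]
blue top rear edge [477.4 161.5  54. ] [-127.2  -12.2]
blue top front [473.6 228.6  54. ] [-128.9   55. ]
blue top front [474.7 137.3  54. ] [-130.8  -36.3]
[-126.22615572   38.49756587]
-97 [[177.8 235.4]
 [188.3 232.6]
 [178.6 243.4]]
-110 [[179.2 237.3]
 [189.9 234.4]
 [180.  245.3]]
```

move_arm(plan=[{"translation":[0,-0.045,-0.03],"turn":0},{"translation":[0,-0.09,-0.06],"turn":0},{"translation":[0,-0.135,-0.082],"turn":0},{"translation":[0.03,-0.135,-0.082],"turn":0},{"translation":[0.07,-0.135,-0.082],"turn":0},{"translation":[0.07,-0.135,-0.082],"turn":0},{"translation":[0.07,-0.135,-0.082],"turn":0},{"translation":[0.07,-0.135,-0.082],"turn":0}])

```text
clock: 11.6
position: [525.9, 171.4, 258.6]
eef_rot: [0.708, 0.012, -0.706, 0.011]
ft_force: [0.4, -0.9, -0.1]
width: 55.4
```

```bash
python3 -c "
from h import *
s=cam('scene'); crop(s,130,150,230,250,6,'s9')
to(inc2w(-79,-5)[:2],191,-88.15)"
```

```text
t 11.65 pos [526.1 171.2 259.2] yaw -88.15 F [0.2 0.9 0.5] w 54.8
  -> [0.0682 0.0009 0.0007] turn -0.0
```

View pics/s9.png

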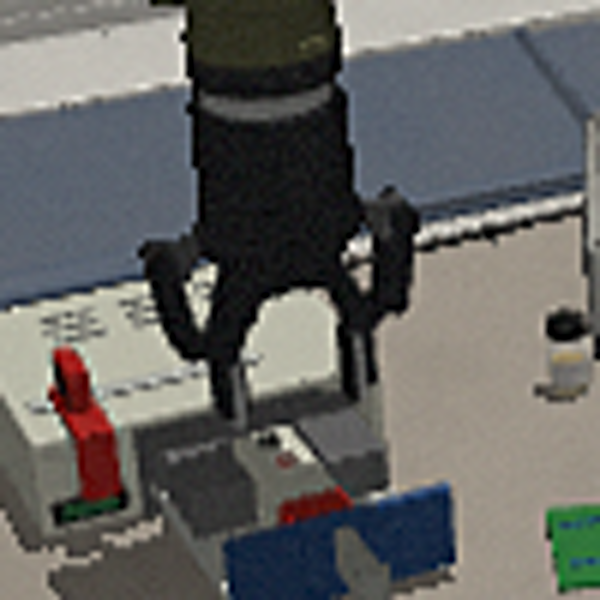

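The fingers straddle the cassette above its red half. I go down and close.

move_arm(plan=[{"translation":[0.03,0.001,0],"turn":0},{"translation":[0.05,0.001,0],"turn":0},{"translation":[0.06,0.001,0],"turn":0},{"translation":[0.068,0.001,0],"turn":0},{"translation":[0.068,0.001,0],"turn":0},{"translation":[0.068,0.001,0],"turn":0},{"translation":[0.068,0.001,0],"turn":0},{"translation":[0.068,0.001,0],"turn":0}])

```text
clock: 12.45
position: [525.8, 169.9, 189.6]
eef_rot: [0.708, 0.011, -0.706, 0.011]
ft_force: [-0.0, 0.6, 0.0]
width: 55.0
```

move_arm(plan=[{"translation":[0,0,0],"turn":0},{"translation":[0,0,0],"turn":0},{"translation":[0,0,0],"turn":0},{"translation":[0,0,0],"turn":0},{"translation":[0,0,0],"turn":0},{"translation":[0,0,0],"turn":0},{"translation":[0,0,0],"turn":0},{"translation":[0,0,0],"turn":0}], gripper=0.0)

```text
clock: 13.25
position: [525.8, 169.9, 189.3]
eef_rot: [0.707, 0.011, -0.707, 0.011]
ft_force: [0.1, -0.2, 5.1]
width: 33.0
```

```bash
python3 -c "
from h import *
s=cam('scene'); crop(s,130,150,230,250,6,'s10')
to(inc2w(-79,-5)[:2],191,-88.15)"
```

```text
t 13.3 pos [525.8 169.9 189.3] yaw -88.17 F [0.2 0.1 6.2] w 33.0
  -> [-0.0017 -0.0004  0.0003] turn -0.02
```

View pics/s10.png

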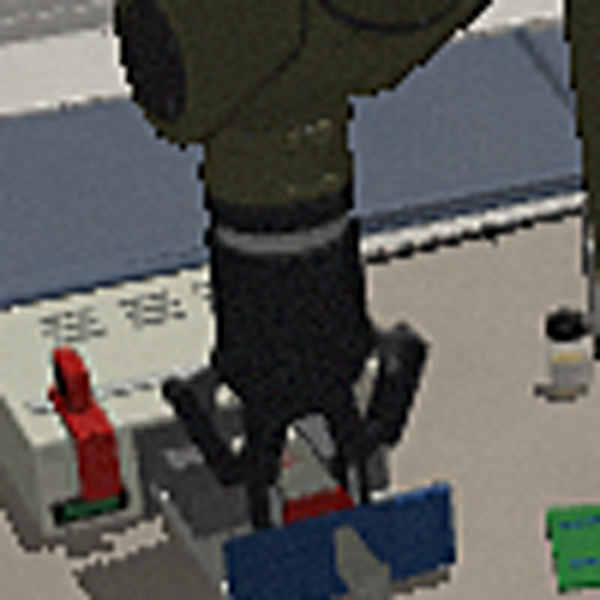

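Grip holds at 33 mm (cassette 34). I lift and carry it toward the bench spot in front of the reader mouth.

move_arm(plan=[{"translation":[-0.02,0,0],"turn":0},{"translation":[-0.05,0,0],"turn":0},{"translation":[-0.09,0,0],"turn":0},{"translation":[-0.1,0,0],"turn":0},{"translation":[-0.1,0.03,0],"turn":0},{"translation":[-0.1,0.06,0],"turn":-5},{"translation":[-0.1,0.09,0],"turn":-10},{"translation":[-0.1,0.12,0],"turn":-15}])

```text
clock: 14.1
position: [528.5, 48.9, 287.1]
eef_rot: [-0.699, -0.105, 0.7, -0.105]
ft_force: [-0.4, 1.0, -0.5]
width: 32.9
```

```bash
python3 -c "
from h import *
to((497,-197),285,-5.6)
s=cam('scene'); crop(s,130,130,250,250,5,'s11')
c=cam('top'); crop(c,265,190,345,250,8,'t11')"
```

```text
t 14.1 pos [528.5  48.9 287.1] yaw -72.94 F [-0.4  1.  -0.5] w 32.9
  -> [0.0021 0.2258 0.1023] turn -67.34
```

View pics/s11.png

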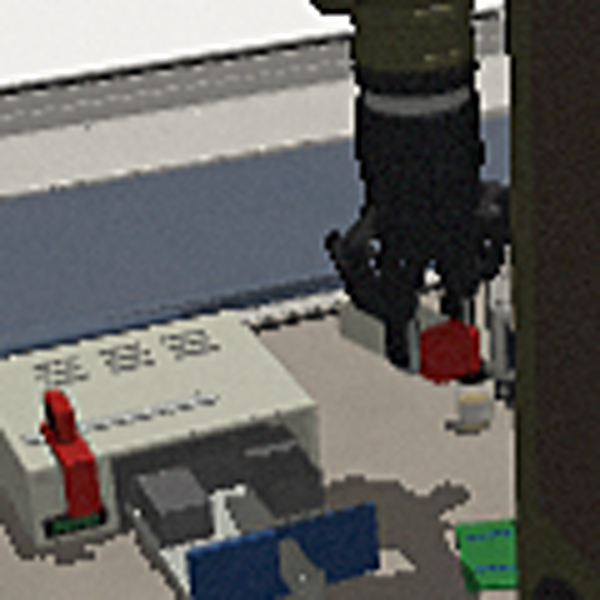

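View pics/t11.png

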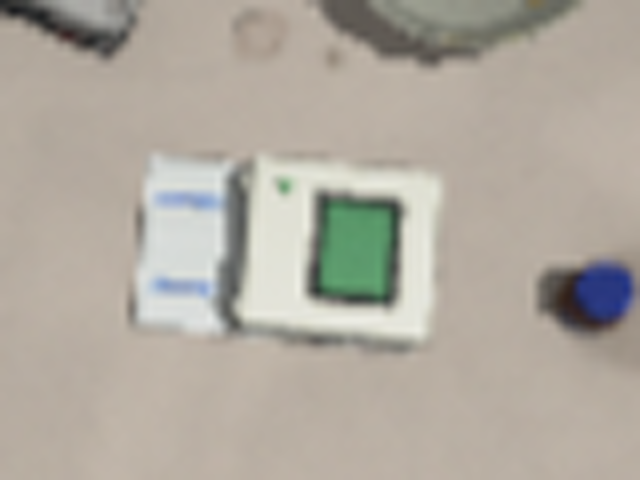

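```bash
cat > rd.py <<'E'
from h import *
def reader(c):
    x0,y0,k=275,200,8
    f=c["frame"][y0:245,x0:330]; f=cv2.resize(f,None,fx=k,fy=k,interpolation=cv2.INTER_CUBIC).astype(int)
    hsv=cv2.cvtColor(f.clip(0,255).astype(np.uint8),cv2.COLOR_RGB2HSV).astype(int)
    un=lambda p:((p+.5)/k-.5)+np.array([x0,y0])
    V=hsv[...,2]; hood=((V>200)).astype(np.uint8)*255
    cs,_=cv2.findContours(hood,cv2.RETR_EXTERNAL,cv2.CHAIN_APPROX_NONE)
    for kk in sorted(cs,key=cv2.contourArea)[-2:]:
        m=un(kk[:,0].astype(float)); z=46 if m[:,0].mean()>297 else 4
        P=np.array([onz(c,u,v,z)[:2] for u,v in m],np.float32); r=cv2.minAreaRect(P)
        print("z",z,"ctr",np.round(r[0],1),"size",np.round(r[1],1),"ang",round(r[2],2)); print(cv2.boxPoints(r).round(1).tolist())
    # blue stripes
    R_,B=f[...,0],f[...,2]; bl=((B-R_)>35).astype(np.uint8)*255
    cs,_=cv2.findContours(bl,cv2.RETR_EXTERNAL,cv2.CHAIN_APPROX_NONE)
    for kk in cs:
        if cv2.contourArea(kk)>200:
            (cx,cy),_,_=cv2.minAreaRect(kk); p=un(np.array([cx,cy])); print("stripe",p.round(1),onz(c,*p,4).round(1))
E
python3 - <<'E'
from rd import *
reader(cam('top'))
E
```

```text
z 4 ctr [ 490.3 -253.2] size [39.5 81.3] ang 86.07
[[448.3999938964844, -270.1000061035156], [529.5, -275.70001220703125], [532.2000122070312, -236.1999969482422], [451.1000061035156, -230.6999969482422]]
z 46 ctr [ 485.2 -323.4] size [87.1 75.8] ang 84.23
[[443.1000061035156, -362.8999938964844], [518.5, -370.5], [527.2999877929688, -283.8999938964844], [451.79998779296875, -276.29998779296875]]
stripe [287.3 225.4] [ 470.9 -253.6    4. ]
stripe [288.1 214.6] [ 511.3 -257.1    4. ]
```

move_arm(plan=[{"translation":[0,0.03,0.013],"turn":-8},{"translation":[0,0.06,0.026],"turn":-16},{"translation":[0,0.09,0.04],"turn":-24},{"translation":[0,0.12,0.053],"turn":-32},{"translation":[0,0.15,0.067],"turn":-40},{"translation":[0,0.18,0.08],"turn":-48},{"translation":[0,0.21,0.094],"turn":-56},{"translation":[0,0.226,0.102],"turn":-64}])

```text
clock: 15.05
position: [496.8, -197.0, 287.8]
eef_rot: [-0.537, -0.46, 0.538, -0.459]
ft_force: [0.1, 0.8, -1.1]
width: 32.9
```

```bash
python3 -c "
from h import *
to((497,-197),180,-5.3)"
```

```text
t 15.05 pos [ 496.8 -197.   287.8] yaw -8.93 F [ 0.1  0.8 -1.1] w 32.9
  -> [0.1078 0.0002 0.    ] turn -3.63
```

move_arm(plan=[{"translation":[0.02,0,0],"turn":-3.6},{"translation":[0.05,0,0],"turn":-3.6},{"translation":[0.08,0,0],"turn":-3.6},{"translation":[0.095,0,0],"turn":-3.6},{"translation":[0.104,0,0],"turn":-3.6},{"translation":[0.106,0,0],"turn":-3.6},{"translation":[0.106,0,0],"turn":-3.6},{"translation":[0.106,0,0],"turn":-3.6}])

```text
clock: 15.85
position: [497.8, -196.2, 184.1]
eef_rot: [0.524, 0.474, -0.523, 0.476]
ft_force: [0.3, 0.8, -1.2]
width: 33.1
```

```bash
python3 -c "
from h import *
to((497,-197),175,-5.3)
c=cam('top'); crop(c,200,180,340,260,5,'t12')"
```

```text
t 15.85 pos [ 497.8 -196.2  184.1] yaw -5.57 F [ 0.3  0.8 -1.2] w 33.1
  -> [ 0.0091 -0.0007  0.0009] turn -0.27
```

View pics/t12.png

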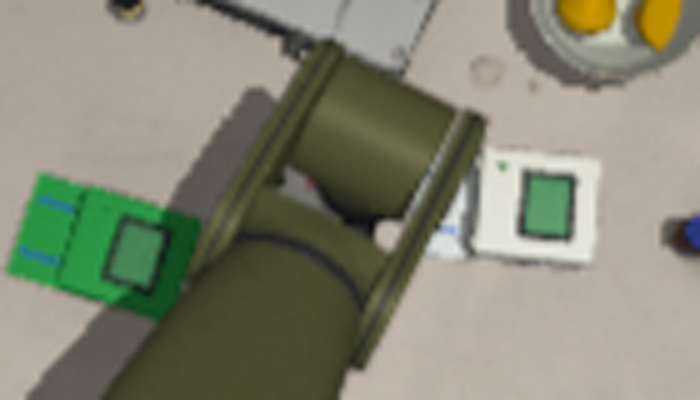

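move_arm(plan=[{"translation":[0.004,0,0],"turn":0},{"translation":[0.006,0,0],"turn":0},{"translation":[0.007,0,0],"turn":0},{"translation":[0.008,0,0],"turn":0},{"translation":[0.0085,0,0],"turn":0},{"translation":[0.0085,0,0],"turn":0},{"translation":[0.0085,0,0],"turn":0},{"translation":[0.0085,0,0],"turn":0}])

```text
clock: 16.7
position: [497.1, -196.1, 175.3]
eef_rot: [-0.524, -0.475, 0.524, -0.475]
ft_force: [-4.0, 1.0, 8.7]
width: 32.9
```

```bash
python3 -c "
from h import *
to((497,-197),175,-5.3)"
```

```text
t 16.7 pos [ 497.1 -196.1  175.3] yaw -5.57 F [-4.   1.   8.7] w 32.9
  -> [ 0.0003 -0.0001  0.001 ] turn -0.27
```

The cassette rests on the bench (9 N). I let go and rise.

move_arm(plan=[{"translation":[0,0,0],"turn":0},{"translation":[0,0,0],"turn":0},{"translation":[0,0,0],"turn":0},{"translation":[0,0,0],"turn":0},{"translation":[-0.02,0,0],"turn":0},{"translation":[-0.06,0,0],"turn":0},{"translation":[-0.1,0,0],"turn":0},{"translation":[-0.12,0,0],"turn":0}], gripper=0.06)

```text
clock: 17.5
position: [497.9, -196.4, 298.1]
eef_rot: [0.524, 0.473, -0.523, 0.477]
ft_force: [1.1, 0.2, -0.1]
width: 60.1
```

move_arm(plan=[{"translation":[-0.01,0,-0.05],"turn":0},{"translation":[-0.02,0,-0.1],"turn":0},{"translation":[-0.02,0,-0.15],"turn":0},{"translation":[-0.02,0,-0.2],"turn":0},{"translation":[-0.02,0,-0.25],"turn":0},{"translation":[-0.02,0,-0.28],"turn":0},{"translation":[-0.02,0,-0.28],"turn":0},{"translation":[-0.02,0,-0.28],"turn":0}])

```text
clock: 18.3
position: [524.1, 83.3, 314.0]
eef_rot: [-0.523, -0.476, 0.523, -0.476]
ft_force: [-0.1, -0.2, -0.0]
width: 60.4
```

```bash
python3 -c "
from rd import *
to((497,-197),175,-5.3)
c=cam('top'); crop(c,220,180,340,260,6,'t13'); reader(c)"
```

```text
t 18.3 pos [524.1  83.3 314. ] yaw -5.46 F [-0.1 -0.2 -0. ] w 60.4
  -> [ 0.139  -0.0003  0.2816] turn -0.16
z 4 ctr [ 490.2 -253.2] size [39.6 81.5] ang 86.07
[[448.20001220703125, -270.1000061035156], [529.5, -275.70001220703125], [532.2000122070312, -236.1999969482422], [450.8999938964844, -230.60000610351562]]
z 46 ctr [ 485.2 -323.4] size [87.1 75.8] ang 84.23
[[443.1000061035156, -362.8999938964844], [518.5, -370.5], [527.2000122070312, -283.8999938964844], [451.79998779296875, -276.29998779296875]]
stripe [287.3 225.4] [ 470.9 -253.6    4. ]
stripe [288.2 214.4] [ 511.9 -257.5    4. ]
```

View pics/t13.png

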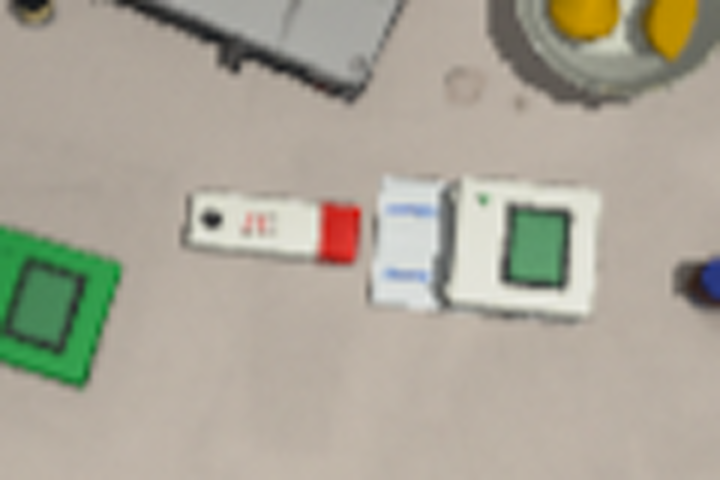

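Cassette lies flat and right side up, with the red end (crop 340,233) facing the reader's plate. Next I measure its axis against the slot axis.

```bash
cat >> rd.py <<'E'
def cass(c,x0=245,x1=282,y0=205,y1=230,z=28):
    k=8; f=cv2.resize(c["frame"][y0:y1,x0:x1],None,fx=k,fy=k,interpolation=cv2.INTER_CUBIC).clip(0,255)
    hsv=cv2.cvtColor(f,cv2.COLOR_RGB2HSV).astype(int)
    m=((hsv[...,2]>200)|((hsv[...,1]>140))).astype(np.uint8)*255
    m=cv2.morphologyEx(m,cv2.MORPH_CLOSE,np.ones((17,17)))
    cs,_=cv2.findContours(m,cv2.RETR_EXTERNAL,cv2.CHAIN_APPROX_NONE); kk=max(cs,key=cv2.contourArea)
    px=(kk[:,0]+.5)/k-.5+[x0,y0]
    P=np.array([onz(c,u,v,z)[:2] for u,v in px],np.float32); r=cv2.minAreaRect(P)
    print("cassette ctr",np.round(r[0],1),"size",np.round(r[1],1),"ang",round(r[2],2),cv2.boxPoints(r).round(1).tolist())
E
python3 - <<'E'
from rd import *
c=cam('top'); cass(c)
s=cam('scene','s14')
E
```

```text
cassette ctr [ 497.7 -172.2] size [101.7  35.4] ang 83.86 [[474.70001220703125, -220.8000030517578], [509.8999938964844, -224.60000610351562], [520.7999877929688, -123.5], [485.6000061035156, -119.69999694824219]]
```

View pics/s14.png

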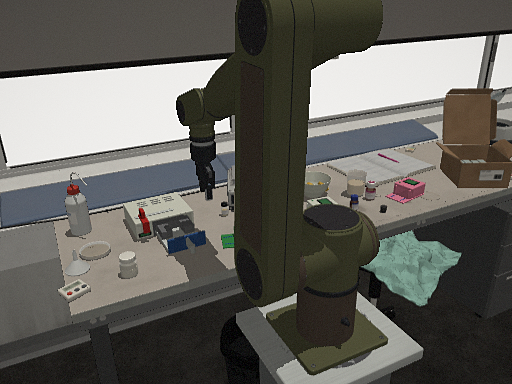

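```bash
python3 - <<'E'
from h import *
c=cam('top')
for a in [(122,265),(85,387)]:
    print(onz(c,220+(a[0]+.5)/6-.5,180+(a[1]+.5)/6-.5,46).round(1))
to((502.7,-138.4),240,-5.6); to((502.7,-138.4),176.5,-5.6)
E
```

```text
[471.9 -79.1  46. ]
[398.6 -57.8  46. ]
t 18.5 pos [524.2  81.6 314.1] yaw -5.67 F [-0.1  0.4  0.5] w 59.8
  -> [0.0741 0.0003 0.2211] turn -0.07
t 18.5 pos [524.2  81.6 314.1] yaw -5.67 F [-0.1  0.4  0.5] w 59.8
  -> [0.1376 0.0003 0.2211] turn -0.07
```

Green's nearest corner is at y = −79, well clear of the fingers (y < −127).

move_arm(plan=[{"translation":[0,0,0.05],"turn":0},{"translation":[0,0,0.1],"turn":0},{"translation":[0,0,0.15],"turn":0},{"translation":[0,0,0.2],"turn":0},{"translation":[0.02,0,0.221],"turn":0},{"translation":[0.06,0,0.221],"turn":0},{"translation":[0.074,0,0.221],"turn":0},{"translation":[0.074,0,0.221],"turn":0}], gripper=0.055)

```text
clock: 19.3
position: [501.2, -137.4, 237.3]
eef_rot: [-0.523, -0.477, 0.525, -0.473]
ft_force: [-0.8, -0.0, -0.8]
width: 54.8
```

```bash
python3 - <<'E'
from h import *
c=cam('top');crop(c,220,180,340,260,6,'t15')
to((502.7,-138.4),176.5,-5.6)
E
```

```text
t 19.35 pos [ 502.3 -137.3  239.4] yaw -5.6 F [ 0.2 -0.   0.8] w 54.9
  -> [0.0629 0.0005 0.0011] turn 0.0
```

View pics/t15.png

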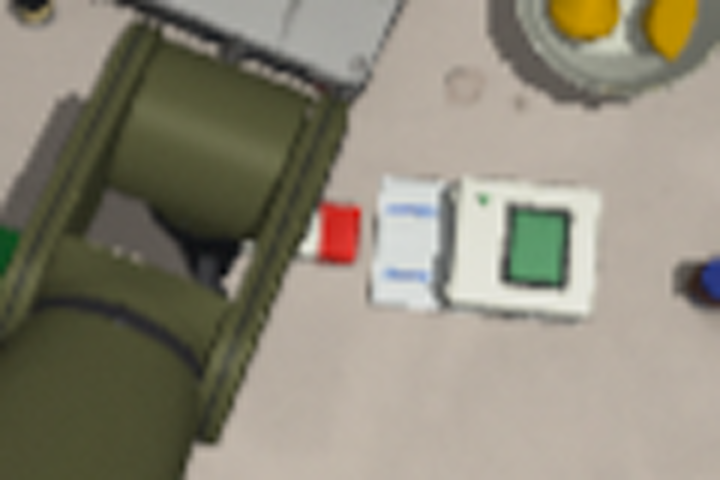

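move_arm(plan=[{"translation":[0.03,0,0.001],"turn":0},{"translation":[0.05,0,0.001],"turn":0},{"translation":[0.058,0,0.001],"turn":0},{"translation":[0.0615,0,0.001],"turn":0},{"translation":[0.0615,0,0.001],"turn":0},{"translation":[0.0615,0,0.001],"turn":0},{"translation":[0.0615,0,0.001],"turn":0},{"translation":[0.0615,0,0.001],"turn":0}])

```text
clock: 20.15
position: [503.0, -138.3, 179.5]
eef_rot: [0.524, 0.475, -0.523, 0.476]
ft_force: [-0.2, 0.8, -0.2]
width: 54.6
```

move_arm(plan=[{"translation":[0,0,0],"turn":0},{"translation":[0,0,0],"turn":0},{"translation":[0,0,0],"turn":0},{"translation":[0,0,0],"turn":0},{"translation":[0,0,0],"turn":0},{"translation":[0,0,0],"turn":0},{"translation":[0,0,0],"turn":0},{"translation":[0,0,0],"turn":0}], gripper=0.0)

```text
clock: 20.95
position: [503.0, -138.4, 179.2]
eef_rot: [0.524, 0.475, -0.524, 0.475]
ft_force: [-0.5, 0.1, 5.4]
width: 32.6
```

```bash
python3 - <<'E'
from h import *
c=cam('top');crop(c,220,180,340,260,6,'t16')
to((502.7,-138.4),182.5,-5.3)
E
```

```text
t 21.0 pos [ 503.  -138.4  179.2] yaw -5.57 F [-0.3  0.3  5.7] w 33.1
  -> [-0.0033 -0.0003  0.0001] turn -0.27
```

View pics/t16.png

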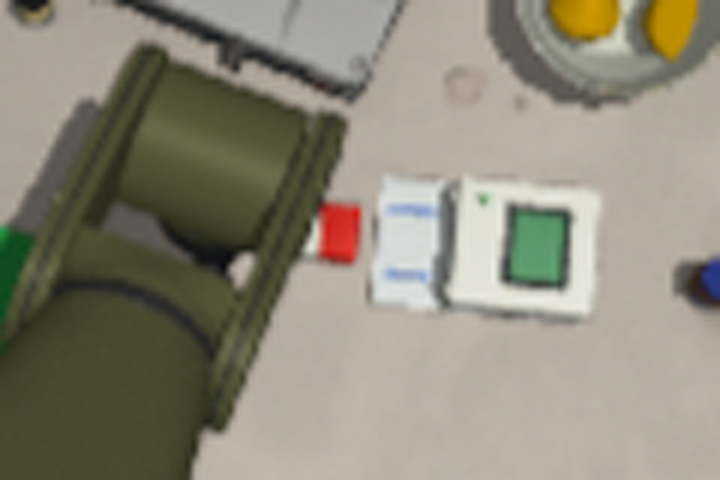

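```bash
python3 - <<'E'
from h import *
to((499.3,-188.4),186,-5.3)
E
```

```text
t 21.0 pos [ 503.  -138.4  179.2] yaw -5.57 F [-0.3  0.3  5.7] w 33.1
  -> [-0.0068  0.0012  0.0501] turn -0.27
```

move_arm(plan=[{"translation":[-0.007,0,0],"turn":-0.3},{"translation":[-0.007,0,0],"turn":-0.3},{"translation":[-0.007,0.001,0.015],"turn":-0.3},{"translation":[-0.007,0.001,0.03],"turn":-0.3},{"translation":[-0.007,0.001,0.04],"turn":-0.3},{"translation":[-0.007,0.001,0.05],"turn":-0.3},{"translation":[-0.007,0.001,0.05],"turn":-0.3},{"translation":[-0.007,0.001,0.05],"turn":-0.3}])

```text
clock: 21.8
position: [498.7, -188.5, 185.6]
eef_rot: [0.523, 0.476, -0.523, 0.476]
ft_force: [0.4, -0.7, -0.8]
width: 32.8
```

```bash
python3 - <<'E'
from h import *
c=cam('top');crop(c,260,195,330,245,10,'t17')
to((499.3,-188.4),186,-5.3)
E
```

```text
t 21.85 pos [ 498.7 -188.2  185.5] yaw -5.29 F [-0.2  0.6 -1.4] w 32.9
  -> [-0.0005  0.0006  0.0002] turn 0.01
```

View pics/t17.png

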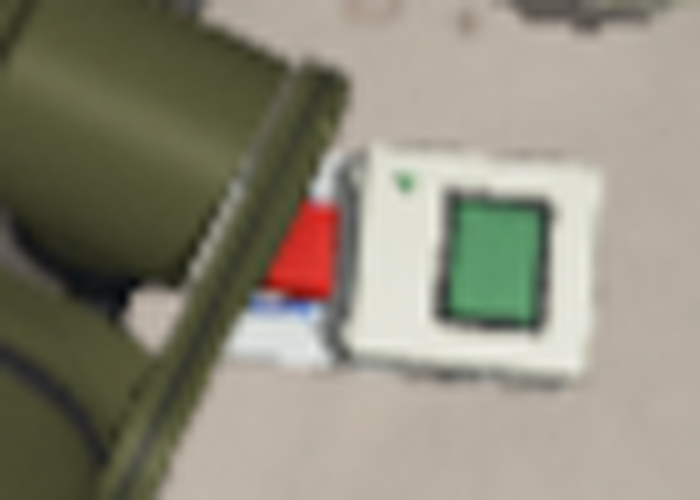

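```bash
python3 - <<'E'
from rd import *
c=cam('top'); k=8;x0,y0,x1,y1=284,205,298,235
f=cv2.resize(c["frame"][y0:y1,x0:x1],None,fx=k,fy=k,interpolation=cv2.INTER_CUBIC)
hsv=cv2.cvtColor(f,cv2.COLOR_RGB2HSV).astype(int)
f=f.astype(int); m=((f[...,0]-f[...,1])>80)
# per-column top/bottom edges near the front
cols=[]
for X in range(m.shape[1]):
    ys=np.where(m[:,X])[0]
    if len(ys)>40: cols.append((X,ys[0]-.5,ys[-1]+.5))
cols=np.array(cols); print(len(cols),cols[::6])
for X,a,b in cols[-30:-4:4]:
    u=(X+.5)/k-.5+x0; p=onz(c,u,(a+.5)/k-.5+y0,34.5); q=onz(c,u,(b+.5)/k-.5+y0,34.5); print(p[:2].round(1),q[:2].round(1),((p+q)/2)[:2].round(1),round(np.linalg.norm(p-q),1))
# hood edges along length
x0,y0,x1,y1=296,203,322,240
f=cv2.resize(c["frame"][y0:y1,x0:x1],None,fx=k,fy=k,interpolation=cv2.INTER_CUBIC)
g=cv2.cvtColor(f,cv2.COLOR_RGB2HSV)[...,2].astype(int)
for X in range(32,g.shape[1]-24,24):
    ys=np.where(g[:,X]>198)[0]; u=(X+.5)/k-.5+x0
    p=onz(c,u,(ys[0])/k-.5+y0,46); q=onz(c,u,(ys[-1]+1)/k-.5+y0,46); print("hood",p[:2].round(1),q[:2].round(1),((p+q)/2)[:2].round(1),round(np.linalg.norm(p-q),1))
E
```

```text
40 [[ 35.  111.5 153.5]
 [ 41.   99.5 155.5]
 [ 47.   87.5 156.5]
 [ 53.   81.5 157.5]
 [ 59.   82.5 157.5]
 [ 65.   82.5 156.5]
 [ 71.   83.5 151.5]]
[ 502.2 -258.9] [ 472.4 -258.5] [ 487.3 -258.7] 29.8
[ 505.5 -260.8] [ 472.4 -260.4] [ 488.9 -260.6] 33.1
[ 506.8 -262.6] [ 471.9 -262.2] [ 489.4 -262.4] 34.9
[ 506.4 -264.4] [ 471.9 -264. ] [ 489.2 -264.2] 34.5
[ 506.4 -266.3] [ 471.9 -265.8] [ 489.2 -266.1] 34.5
[ 506.4 -268.1] [ 472.4 -267.7] [ 489.4 -267.9] 34.0
[ 505.9 -269.9] [ 473.3 -269.5] [ 489.6 -269.7] 32.6
hood [ 523.4 -296. ] [ 450.5 -294.8] [ 486.9 -295.4] 72.9
hood [ 523.4 -306.9] [ 448.8 -305.6] [ 486.1 -306.3] 74.6
hood [ 523.  -317.8] [ 447.9 -316.4] [ 485.4 -317.1] 75.1
hood [ 521.2 -328.7] [ 447.  -327.2] [ 484.1 -327.9] 74.1
hood [ 519.4 -339.6] [ 445.7 -337.9] [ 482.5 -338.7] 73.6
hood [ 519.4 -350.5] [ 444.9 -348.7] [ 482.1 -349.6] 74.5
hood [ 519.4 -361.3] [ 444.5 -359.5] [ 481.9 -360.4] 75.0
```

The two lateral estimates disagree by about 1 mm in opposite directions, so it's centred within the slot clearance. I insert gently, checking force.

move_arm(plan=[{"translation":[0,0,0.005],"turn":0},{"translation":[0,0,0.01],"turn":0},{"translation":[0,0,0.015],"turn":0},{"translation":[0,0,0.02],"turn":0},{"translation":[0,0,0.025],"turn":0},{"translation":[0,0,0.03],"turn":0},{"translation":[0,0,0.03],"turn":0},{"translation":[0,0,0.03],"turn":0}])

```text
clock: 22.7
position: [496.0, -218.1, 185.7]
eef_rot: [0.523, 0.476, -0.523, 0.476]
ft_force: [-0.2, 0.3, -0.5]
width: 32.9
```

```bash
python3 - <<'E'
from h import *
c=cam('top');crop(c,260,195,330,245,10,'t18')
to((493.3,-253),186,-5.3)
E
```

```text
t 22.75 pos [ 496.  -218.   185.7] yaw -5.28 F [-0.5  0.3 -0.5] w 32.8
  -> [-0.0003  0.0005  0.0351] turn 0.02
```

View pics/t18.png

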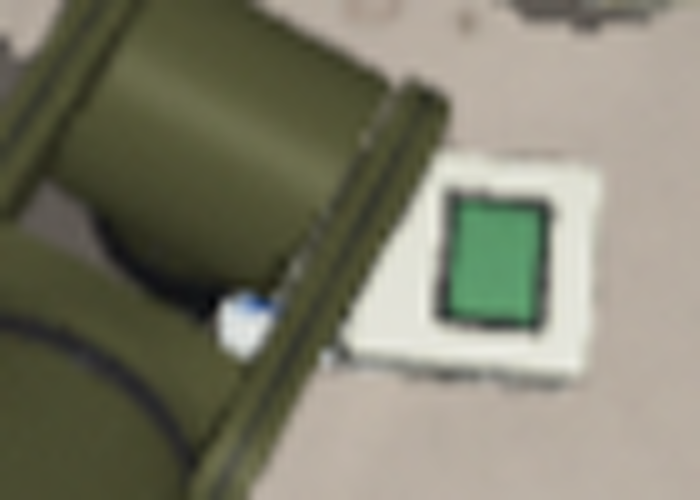

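move_arm(plan=[{"translation":[0,0,0.006],"turn":0},{"translation":[0,0,0.012],"turn":0},{"translation":[0,0,0.018],"turn":0},{"translation":[0,0,0.023],"turn":0},{"translation":[0,0,0.027],"turn":0},{"translation":[0,0,0.03],"turn":0},{"translation":[0,0,0.03],"turn":0},{"translation":[0,0,0.03],"turn":0}])

```text
clock: 23.55
position: [493.3, -247.9, 185.6]
eef_rot: [0.523, 0.476, -0.522, 0.476]
ft_force: [-0.2, 0.1, 0.2]
width: 33.2
```

```bash
python3 - <<'E'
from h import *
to((493.3,-253),186,-5.3)
E
```

```text
t 23.55 pos [ 493.3 -247.9  185.6] yaw -5.28 F [-0.2  0.1  0.2] w 33.2
  -> [-0.0004  0.0005  0.0051] turn 0.02
```

move_arm(plan=[{"translation":[0,0,0.001],"turn":0},{"translation":[0,0,0.002],"turn":0},{"translation":[0,0,0.003],"turn":0},{"translation":[0,0,0.004],"turn":0},{"translation":[0,0,0.005],"turn":0},{"translation":[0,0,0.006],"turn":0},{"translation":[0,0,0.006],"turn":0},{"translation":[0,0,0.006],"turn":0}])

```text
clock: 24.35
position: [492.7, -253.8, 185.6]
eef_rot: [0.522, 0.477, -0.522, 0.476]
ft_force: [-0.5, 1.2, -0.8]
width: 33.2
```

```bash
python3 - <<'E'
from h import *
to((493.3,-253),186,-5.3)
E
```

```text
t 24.35 pos [ 492.7 -253.8  185.6] yaw -5.27 F [-0.5  1.2 -0.8] w 33.2
  -> [-0.0004  0.0005 -0.0009] turn 0.03
```

Not at the stop yet. I lower 2 mm toward the slot floor and creep on.

move_arm(plan=[{"translation":[0.001,0,0.001],"turn":0},{"translation":[0.0015,0,0.002],"turn":0},{"translation":[0.0015,0,0.003],"turn":0},{"translation":[0.0015,0,0.004],"turn":0},{"translation":[0.0015,0,0.005],"turn":0},{"translation":[0.0015,0,0.006],"turn":0},{"translation":[0.0015,0,0.006],"turn":0},{"translation":[0.0015,0,0.006],"turn":0}])

```text
clock: 25.15
position: [492.8, -256.6, 184.2]
eef_rot: [0.525, 0.479, -0.521, 0.474]
ft_force: [2.9, 19.0, 6.9]
width: 33.1
```

```bash
python3 - <<'E'
from h import *
to((493.3,-253),186,-5.3)
E
```

```text
t 25.15 pos [ 492.8 -256.6  184.2] yaw -5.36 F [ 2.9 19.   6.9] w 33.1
  -> [-0.0018  0.0001 -0.0036] turn -0.06
```

The end stop is felt (19 N along the way in). I release and rise, then back off along +y to look.

move_arm(plan=[{"translation":[0,0,-0.001],"turn":0},{"translation":[0,0,-0.001],"turn":0},{"translation":[0,0,-0.001],"turn":0},{"translation":[0,0,-0.001],"turn":0},{"translation":[-0.02,0,-0.001],"turn":0},{"translation":[-0.06,0,-0.001],"turn":0},{"translation":[-0.1,0,-0.01],"turn":0},{"translation":[-0.14,0,-0.05],"turn":0}], gripper=0.05)

```text
clock: 25.95
position: [496.3, -216.4, 321.9]
eef_rot: [-0.523, -0.475, 0.523, -0.476]
ft_force: [0.9, 0.2, 0.3]
width: 49.9
```

move_arm(plan=[{"translation":[0,0,-0.05],"turn":0},{"translation":[0,0,-0.1],"turn":0},{"translation":[0,0,-0.15],"turn":0},{"translation":[0,0,-0.2],"turn":0},{"translation":[0,0,-0.22],"turn":0},{"translation":[0,0,-0.22],"turn":0},{"translation":[0,0,-0.22],"turn":0},{"translation":[0,0,-0.22],"turn":0}])

```text
clock: 26.75
position: [516.6, 3.3, 319.5]
eef_rot: [-0.523, -0.476, 0.523, -0.476]
ft_force: [0.5, -0.2, 0.4]
width: 50.0
```

```bash
python3 - <<'E'
from rd import *
to((493.3,-253),186,-5.3)
c=cam('top');crop(c,260,195,330,245,10,'t19');crop(c,70,110,390,260,2.4,'t19b')
cass(c,270,299,203,240,32)
s=cam('scene','s19')
E
```

```text
t 26.75 pos [516.6   3.3 319.5] yaw -5.35 F [ 0.5 -0.2  0.4] w 50.0
  -> [0.1335 0.0007 0.2574] turn -0.05
cassette ctr [ 487.6 -261.9] size [61.6 82.5] ang 89.09 [[445.8999938964844, -292.1000061035156], [528.2999877929688, -293.3999938964844], [529.2999877929688, -231.8000030517578], [446.8999938964844, -230.5]]
```

View pics/t19.png

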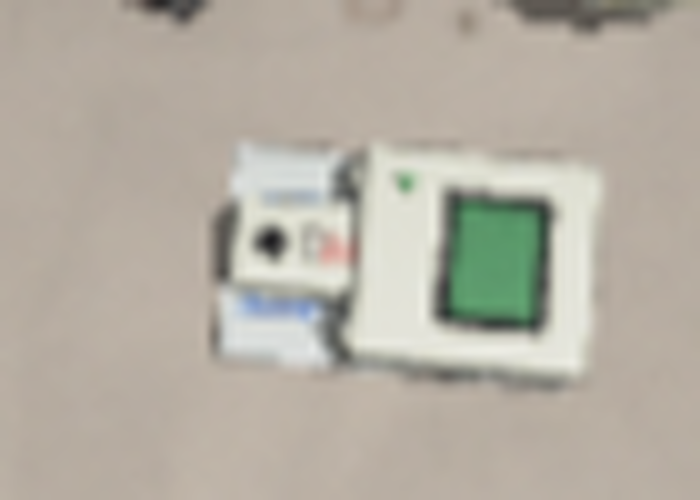

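View pics/t19b.png

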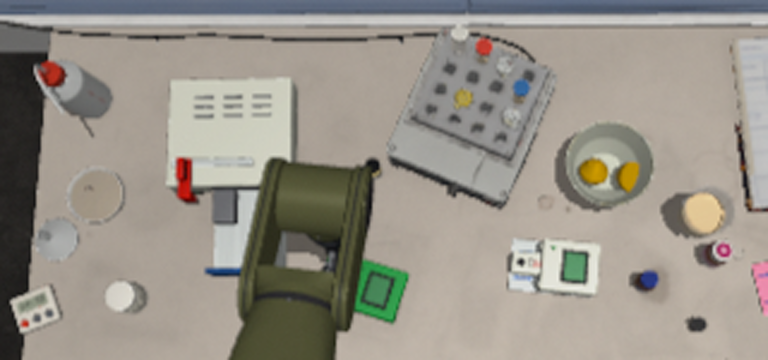

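```bash
python3 - <<'E'
from rd import *
c=cam('top')
P=lambda x,y,z: onz(c,260+(x+.5)/10-.5,195+(y+.5)/10-.5,z)
a=np.array([-0.092,-0.996,0])
o=P(360,254,46)
for n,p in dict(white_end=P(235,243,32),plate_edge=P(228,250,4),hoodrear=P(593,275,46),wt=P(238,203,32),wb=P(232,285,32),midtop=P(350,205,32),midbot=P(348,298,32)).items():
    d=p-o; print(n,p.round(1),"reader x",round(d@a,1),"lat",round(d@np.array([.996,-.092,0]),1))
E
```

```text
white_end [ 491.9 -236.5   32. ] reader x -44.7 lat 1.4
plate_edge [ 492.6 -235.5    4. ] reader x -45.8 lat 1.9
hoodrear [ 479.1 -365.    46. ] reader x 84.4 lat 0.4
wt [ 506.7 -237.7   32. ] reader x -44.9 lat 16.2
wb [ 476.5 -235.3   32. ] reader x -44.5 lat -14.1
midtop [ 506.1 -278.8   32. ] reader x -3.9 lat 19.4
midbot [ 471.9 -277.6   32. ] reader x -2.0 lat -14.8
```

White end sits at reader x ≈ −45 mm (44 mm showing expected), straight in the slot with the window up. Vial (225,180), jar (121,233) and bottle (340,227) are where they were at the start. I hand in.

```bash
python3 -c "
from bench import workorder,monitor
print(workorder.sign_off()); print(monitor.observe()['clock'])"
```

```text
the job is handed in; nothing more can be done
None
the job is handed in; nothing more can be done
```

The cassette is in the white reader, red end first and right side up, and the job was handed in at about 27 s of the 58 s. No verdict was reported.

**What I did:** I slid the catch to its left stop (about 30 N felt there) and pulled the drawer out about 127 mm. I lifted the cassette by its red end, laid it flat on the bench in front of the reader and let go. Then I took it by the white end and slid it in until the end stop pushed back with 19 N, released it and backed the arm off.

**Last checks:**
- **Depth:** in the top view the white end lies at reader x of about −45 mm, where −44 mm means home. The arm's travel puts the red end at about 61 mm, where the stop is at 60 mm.
- **Fit:** the cassette looks straight and right side up.
- **Bystanders:** the vial, bottle and jar are, by eye, where they started.
- **Robot:** the gripper is open and well clear of everything.

**Disagreements:**
- **Before the insertion:** two sideways measurements differed by about 2 mm in opposite directions. I left the line unchanged, and the cassette went in without side force.
- **After the insertion:** the automatic outline of the cassette failed because it merged with the white reader parts. The final position therefore rests on points I read from the picture, good to about 2–3 mm.

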